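# Change the push-fit rotor of a bench centrifuge

## Task

The small bench centrifuge still carries the long rotor for tube strips, and the round eight-place tube rotor is wanted next. Pull the strip rotor off the spindle against its spring catch and set it down upright on the bench mat, then slide the round rotor over the spindle and push it down until it snaps fully home, level on its seat. Keep both rotors upright all the while and leave the tube rack, the tip box and the reagent bottle where they are.

Things in the scene. Friction and masses are not known exactly. Their poses are not given: they have to be found in the camera images.
- rotor_tube: the round rotor to fit, standing on the bench: grey plastic, 110 mm across, eight tube holes on top, 0.17 kg. Origin at the centre of its underside, z up its axis. Foot 56 mm across, disc top at 50 mm, black round knob 34 mm across from 50 to 80 mm with a flat top. Bore 26 mm across, open below, 42 mm deep, with an inner groove 12 to 28 mm up
- rotor_strip: the rotor now fully home on the spindle: grey plastic, oblong, 104 mm (its x) by about 90 mm (its y), two slanted rows of eight small holes, 0.15 kg. Foot, bore, groove and knob exactly as on rotor_tube, deck top at 50 mm. Origin at the centre of its underside (on spindle_seat at the start), z up its axis
- centrifuge: cream box 230 x 200 mm, 112 mm high, fixed. Origin on the bench below the spindle's axis; front panel at its x = -100 mm, sides at y = +-100 mm; the open lid is hinged at x = 128 mm and stands to 320 mm above the bench, leaning away from the spindle. The spindle stands in a round bowl 152 mm across, rim at 112 mm, floor at 48 mm
- spindle_seat (a point): centre of the flat shoulder (48 mm across), 58 mm above the bench, on which a rotor's underside rests when home; z up. Three sprung balls stand 3.5 mm out of the spindle, 20 mm above this point; when home they sit in the hub's groove. Pulling a rotor off takes about 12 to 20 N upward; the catch lets go within 8 mm, the balls then rub lightly
- spindle_tip (a point): centre of the spindle's top end, 40 mm above spindle_seat. Steel, 24 mm across (1 mm of play all round in the bore), top 8 mm tapered to 12 mm across. A rotor set over it comes to rest on the balls, its underside about 26 mm above the seat; its weight carries it no farther. About 8 to 16 N of push on the knob takes it over the balls, then less down to the seat
- mat: the bench mat, dark purple, 170 x 170 mm, 5 mm thick, fixed on the bench; origin at the centre of its underside. The rotor taken off is set down here, near the middle
- tube_rack: bystander: white tube rack 62 mm (its x) by 162 mm (its y), 82 mm high over the tube caps, on the far part of the bench; origin at the centre of its underside
- tip_box: bystander: closed pipette tip box 84 x 122 mm (x, y), 67 mm high; origin at the centre of its underside
- reagent_bottle: bystander: amber jar 68 mm across, 145 mm high; origin at the centre of its underside

How it is judged:
By the outcome, as a careful person would: the job done as asked, in the order asked, and still so for the second after the job is handed in, with the robot touching nothing.
It also fails if it takes over 58 s, if anything falls off the work surface, if the arm or the gripper's body presses on something with over 40 N, if the wrist force passes 120 N, or if a joint passes its speed limit or range.

## Robot

A 7-joint arm with a two-finger parallel gripper is mounted at the origin on the work surface. World frame = base frame: x ahead of the robot, y to its left, z up, the work surface at z = 0. Lengths are in mm, angles in rad, forces in N, time in s.
With the tool pointing down it reaches from about 400 to 875 mm from the base axis. Payload 4.4 kg.
Tool frame: the origin (TCP) lies midway between the tips of the shut fingers; the grasp point (between the pads) lies 19 mm behind it; z points along the fingers, y is the line along which they close (so a half turn about z gives the same grasp; the last joint's range is limited). The gripper opens to 85 mm and grips with 20 to 120 N. Pads are 22 mm wide; open, the fingers measure 114 mm over their backs; the gripper's body (76 mm by 85 mm) begins 54 mm behind the grasp point. The pads swing forward as they close: fully open they stand 13 mm farther back than shut.
Start: joints at [-1.211, 0.628, 0.038, 1.517, -0.027, 0.996, -0.02], TCP at [268.46, 591.986, 201.213] pointing down, gripper open.
Joint ranges: [-3.06, 3.06], [-0.37, 2.12], [-1.25, 1.32], [0.18, 2.47], [-1.1, 4.24], [0.23, 1.98], [-2.94, 2.94]. Speed limits (rad/s): [2.57, 2.57, 3.14, 3.14, 3.14, 3.14, 3.14].

## Interface

Orientations are given as [roll, pitch, yaw] about the fixed x, y, z axes, in that order (R = Rz(yaw) Ry(pitch) Rx(roll)).
In Python, from cell import ctrl gives the robot as it stands. The module is installed in compiled form; this text tells all that it offers.
- The arm moves only by the tool step_arm, never from a script. Its argument "commands" is one flat list of numbers, 7 for each row, row after row: the shift along the tool's x, y, z in cm, then the turn, a rotation vector about the tool's x, y, z in rad, then the opening, from 0 (shut) to 1 (fully open). A call has 1 to 10 rows; each row is the pose to reach, as a shift and turn from the pose commanded when the call began, along the tool's axes at that moment; what a row does not reach only later rows make up. A row lasts 1/10 s, in which the tool goes at most 50 mm and 8.59 degrees, less where a joint would pass 70% of its speed; a pose out of reach is approached as far as the arm can. A call with a gripper value outside its range is refused whole. The fingers move at their own pace and stop on an object; the grip force is fixed at half the most. Time passes only in rows, so rows that repeat a pose let the fingers close. It gives the time, the measured TCP pose, the force, the opening and the grip force at its end, in the units of the state.
- ctrl.read_state(): the state, without advancing time (a new reading comes with each control period).
- ctrl.get_image(name): name is "scene" or "top" or "wrist"; returns a dict with "image" (420x560x3 uint8, red, green, blue), "range_z" (420x560 float32, mm along the optical axis (not along the pixel's ray), 0 where there is no reading), "vfov" (degrees; the focal length in pixels is half the picture's height over the tangent of half this angle, whatever the lens; pixels are square), "cx", "cy" (the principal point, pixels), "world_to_cam" (4x4, takes a point from world to camera coordinates). Camera axes: x right, y down, z forward; pixel columns grow to the right and rows downward; lengths in mm; the calibration is good to about 2 mm. A picture is of the moment at which its call begins.
- ctrl.finish_job(): hands the job in; it is judged then, once.
The state is a dict: "clock": time; "qpos": joint angles; "qd": joint speeds; "tau": joint torques, N m; "eef_pos": TCP position; "tool_rot": TCP orientation; "force": force on the tool from outside, world axes, zero at the start; "torque": the same for the moment, N m; "width": finger opening in mm; "gripper_force": force on a finger pad.
Only numpy, scipy, OpenCV 4.12 (cv2) and the standard library are available. Lean on these libraries where they do the work, as an engineer would, in place of code of your own. Each camera call takes 0.05 s, during which the arm holds its last target. There are 200 camera calls.

## Working session

There is one attempt and no reset: what is moved stays moved. The work goes in short steps, Python scripts to look and compute and a tool call to move; the robot and the scene stay as the last step left them, time stands still between calls to the robot, and variables do not carry over. Pictures are saved under pics/ and viewed, at most 10 in all, crops included, and the job is handed in when it is done.

Besides the shell and the picture viewer there is one more tool, called after "Call:" as name(argument=value, ...) on one line, values as JSON. step_arm: Moves the arm, as the interface text tells. Its arguments: {"type":"object","properties":{"commands":{"type":"array"}},"required":["commands"]}

```bash
mkdir -p pics; cat > h.py <<'E'
import numpy as np,cv2
from cell import ctrl
def grab(n,save=None):
    d=ctrl.get_image(n)
    if save: cv2.imwrite('pics/'+save,d['image'][:,:,::-1])
    z=d['range_z'].astype(float); H,W=z.shape
    f=H/2/np.tan(np.radians(d['vfov'])/2)
    v,u=np.mgrid[:H,:W]
    P=np.stack([(u-d['cx'])/f*z,(v-d['cy'])/f*z,z],-1)
    T=np.linalg.inv(d['world_to_cam'])
    P=P@T[:3,:3].T+T[:3,3]; P[z==0]=np.nan
    return d,P
E
python3 - <<'E'
from h import *
for n in('top','scene'):
    d,P=grab(n,n+'1.png'); np.save(n+'.npy',P)
    print(n,d['vfov'],np.linalg.inv(d['world_to_cam'])[:3,3].round())
s=ctrl.read_state();print(s)
E
```

```text
top 44.72729431967808 [ 372.  -32. 1362.]
scene 47.62952895074201 [988. 456. 889.]
{'clock': 0.1, 'qpos': array([-1.21078308,  0.62922519,  0.03848913,  1.51825981, -0.02703421,
        0.99631393, -0.01996809]), 'qd': array([ 0.00134659, -0.00198423,  0.00029414, -0.00336287, -0.00119662,
       -0.00092152, -0.00239289]), 'tau': array([ 2.99169245e-03, -5.64545381e+01,  1.23060822e+00, -1.93975246e+01,
        1.12782480e-02,  5.50569501e-03, -2.84214593e-05]), 'eef_pos': array([268.22559189, 591.40920589, 200.4029516 ]), 'tool_rot': array([-3.13990544e+00,  1.27296366e-05,  2.71575701e+00]), 'force': array([-1.34677797,  0.05554326,  0.58703325]), 'torque': array([-0.00820551,  0.03682   ,  0.01198245]), 'gripper_force': 0.0, 'width': 85.25003773240154}
```

View pics/top1.png

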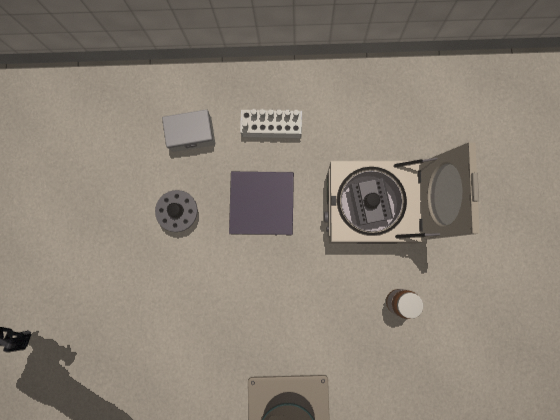

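View pics/scene1.png

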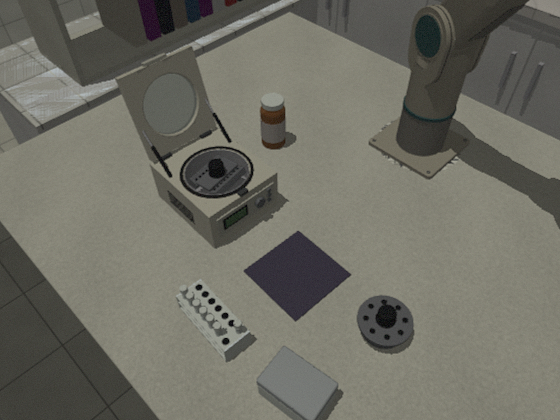

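The top view shows the round rotor's knob at (176,210), the mat's centre at (262,203), the strip rotor's knob at (372,201), and the lid hinged on the right. The bottle is at (408,304), the tip box at (188,130) and the rack at (271,124). The scene view agrees with this.

```bash
python3 - <<'E'
from h import *
P=np.load('top.npy')
def reg(n,r0,r1,c0,c1,z0,z1):
    Q=P[r0:r1,c0:c1].reshape(-1,3);Q=Q[(Q[:,2]>z0)&(Q[:,2]<z1)]
    rc=cv2.minAreaRect(Q[:,:2].astype(np.float32))
    print(n,len(Q),'med',np.median(Q,0).round(1),'mid',((Q.min(0)+Q.max(0))/2).round(1),'ext',np.ptp(Q,axis=0).round(1),rc)
reg('rt knob',195,225,160,195,70,90)
reg('rt disc',180,240,145,210,45,56)
reg('rs knob',185,218,355,390,128,150)
reg('rs deck',175,230,345,400,100,114)
reg('cf rim',150,250,325,420,109,118)
reg('mat',160,245,220,305,2.5,8)
reg('rack',100,150,235,310,60,95)
reg('box',100,160,155,220,55,75)
reg('bottle',280,330,380,430,135,155)
reg('lid',140,250,400,485,150,340)
S=np.load('scene.npy')
for n,b in(('S rt',(295,330,370,402,74,90)),('S rs',(150,185,200,232,130,150))):
    P=S;reg(n,*b)
E
```

```text
rt knob 157 med [533.2 276.6  79.4] mid [532.7 277.3  78.3] ext [33.4 35.4 14. ] ((532.9736938476562, 277.8693542480469), (33.73430633544922, 34.37604904174805), 40.330299377441406)
rt disc 1174 med [530.8 274.5  50.5] mid [533.7 277.5  50.5] ext [107.9 108.2  11. ] ((533.701171875, 277.5168762207031), (108.30421447753906, 107.64900970458984), 88.72262573242188)
rs knob 168 med [ 535.6 -219.8  138.4] mid [ 534.7 -220.6  137.1] ext [34.  36.1 15.6] ((535.68798828125, -220.7804412841797), (35.43169403076172, 33.38799285888672), 25.846519470214844)
rs deck 1478 med [ 532.2 -219.6  108. ] mid [ 533.7 -223.2  107. ] ext [138.9 139.2  13.9] ((533.6298217773438, -223.45980834960938), (136.10226440429688, 135.89306640625), 88.33744049072266)
cf rim 4195 med [ 532.2 -234.8  113. ] mid [ 536.  -230.7  113.5] ext [205.7 225.4   9. ] ((535.9237670898438, -230.85409545898438), (219.6471405029297, 200.48846435546875), 88.09684753417969)
mat 3382 med [556.6  57.2   5. ] mid [556.5  54.7   5.3] ext [234.1 230.4   5.5] ((556.4949951171875, 56.73622512817383), (227.91136169433594, 227.96031188964844),
[... 420 characters left out ...]
 mid [ 281.7 -294.1  143.9] ext [58.2 58.3 17.6] ((281.5963134765625, -293.9508361816406), (58.35027313232422, 57.948448181152344), 87.84760284423828)
lid 4489 med [ 529.9 -378.7  250.9] mid [ 531.6 -360.   241.1] ext [191.8 105.7 182. ] ((532.1118774414062, -357.829345703125), (104.80917358398438, 190.85025024414062), 88.1820297241211)
S rt 237 med [536.7 277.   78.4] mid [534.9 276.3  78.5] ext [35.2 33.4  8.7] ((534.9689331054688, 277.0904541015625), (32.41230010986328, 34.568603515625), 52.58264923095703)
S rs 147 med [ 539.5 -219.5  136.2] mid [ 538.5 -220.7  135.1] ext [34.2 34.2  9.7] ((538.5433959960938, -221.66319274902344), (33.58918380737305, 33.85887908935547), 70.82825469970703)
```

Call:
step_arm(commands=[-57.8,-63,-3,0,0,1.145,1,-57.8,-63,-3,0,0,1.145,1,-57.8,-63,-3,0,0,1.145,1,-57.8,-63,-3,0,0,1.145,1,-57.8,-63,-3,0,0,1.145,1,-57.8,-63,-3,0,0,1.145,1,-57.8,-63,-3,0,0,1.145,1,-57.8,-63,-3,0,0,1.145,1,-57.8,-63,-3,0,0,1.145,1,-57.8,-63,-3,0,0,1.145,1])

```text
clock: 1.1
eef_pos: [424.0, 115.3, 218.8]
tool_rot: [-3.141, -0.0, 1.571]
force: [1.1, 0.6, -0.0]
width: 85.5
gripper_force: 0.0
```

Call:
step_arm(commands=[-33.4,11.1,0,0,0,0,1,-33.4,11.1,0,0,0,0,1,-33.4,11.1,0,0,0,0,1,-33.4,11.1,0,0,0,0,1,-33.4,11.1,0,0,0,0,1,-33.4,11.1,0,0,0,0,1,-33.4,11.1,0,0,0,0,1,-33.4,11.1,0,0,0,0,1,-33.4,11.1,0,0,0,0,1,-33.4,11.1,0,0,0,0,1])

```text
clock: 2.1
eef_pos: [534.6, -215.2, 218.2]
tool_rot: [-3.14, -0.002, 1.572]
force: [0.3, 0.5, 0.8]
width: 85.4
gripper_force: 0.0
```

```bash
python3 - <<'E'
from h import *
d,P=grab('wrist','w1.png'); np.save('w1.npy',P)
s=ctrl.read_state();print(s['eef_pos'],s['tool_rot'],s['force'],s['clock'],np.linalg.inv(d['world_to_cam']).round(2))
Q=P.reshape(-1,3);Q=Q[(Q[:,2]>133)&(Q[:,2]<145)&(abs(Q[:,0]-535)<40)&(abs(Q[:,1]+220)<40)]
print(len(Q),cv2.minEnclosingCircle(Q[:,:2].astype(np.float32)),np.median(Q,0))
E
```

```text
[ 534.78191912 -214.7311716   218.36524992] [-3.14066526e+00 -1.67295665e-03  1.57304329e+00] [-0.02405345  0.15236068 -0.7540277 ] 2.15 [[ 1.0000e+00 -0.0000e+00 -0.0000e+00  5.3468e+02]
 [-0.0000e+00 -9.5000e-01 -3.0000e-01 -1.3793e+02]
 [-0.0000e+00  3.0000e-01 -9.5000e-01  3.9128e+02]
 [ 0.0000e+00  0.0000e+00  0.0000e+00  1.0000e+00]]
1487 ((536.4026489257812, -220.90333557128906), 18.170223236083984) [ 536.17237698 -219.29984758  137.98659928]
```

Call:
step_arm(commands=[-0.55,0.15,5,0,0,0,1,-0.55,0.15,8,0,0,0,1,-0.55,0.15,10.3,0,0,0,1,-0.55,0.15,10.7,0,0,0,1,-0.55,0.15,10.7,0,0,0,1,-0.55,0.15,10.7,0,0,0,0.4,-0.55,0.15,10.7,0,0,0,0.4,-0.55,0.15,10.7,0,0,0,0,-0.55,0.15,10.7,0,0,0,0,-0.55,0.15,10.7,0,0,0,0])

```text
clock: 3.15
eef_pos: [536.7, -222.5, 112.1]
tool_rot: [3.141, 0.0, 1.571]
force: [-0.5, -0.3, 0.4]
width: 12.4
gripper_force: 0.0
```

Call:
step_arm(commands=[0,0,0,0,0,0,0,0,0,0,0,0,0,0,0,0,0,0,0,0,0])

```text
clock: 3.45
eef_pos: [536.5, -222.4, 111.7]
tool_rot: [-3.141, -0.0, 1.571]
force: [-0.6, -0.6, 0.6]
width: 0.2
gripper_force: 0.0
```

```bash
python3 - <<'E'
from h import *
s=ctrl.read_state();print(s)
E
```

```text
{'clock': 3.45, 'qpos': array([ 0.11590183,  0.67023377,  0.36323667,  1.80889951, -0.33957074,
        0.72421307,  0.66398181]), 'qd': array([-0.00018715,  0.00068263, -0.00117527,  0.000614  ,  0.00024594,
       -0.00180084, -0.00031097]), 'tau': array([-2.80014850e-03, -5.18498611e+01,  5.65119088e+00, -1.44231793e+01,
        9.21962812e-03,  2.17406421e-03, -1.09626924e-04]), 'eef_pos': array([ 536.48247921, -222.41245818,  111.67814912]), 'tool_rot': array([-3.14147318e+00, -2.90276992e-05,  1.57067354e+00]), 'force': array([-0.60260921, -0.5618092 ,  0.57232145]), 'torque': array([-0.02699873, -0.02928781,  0.02672691]), 'gripper_force': 0.0, 'width': 0.16495328781334154}
```

```bash
python3 - <<'E'
from h import *
d,P=grab('wrist','w2.png'); d,P=grab('scene','s2.png')
import cv2
a=cv2.imread('pics/w1.png');b=cv2.imread('pics/w2.png');c=cv2.resize(cv2.imread('pics/s2.png')[80:270,100:300],(400,380))
o=np.zeros((600,800,3),np.uint8);o[:300,:400]=cv2.resize(a,(400,300));o[:300,400:]=cv2.resize(b,(400,300));o[300:,:400]=c[40:340];cv2.imwrite('pics/m.png',o)
E
```

```text
(no output)
```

View pics/m.png

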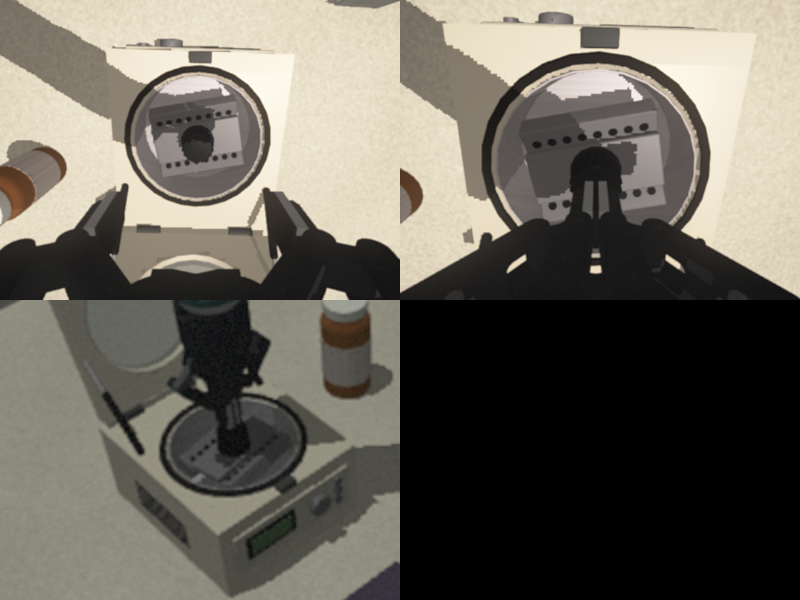

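The montage shows the fingers shut right at the knob (w2 knob about (597,165), finger tips about (597,190)) with nothing between them. I'll measure where the tips are.

```bash
python3 - <<'E'
from h import *
d,P=grab('wrist'); 
# montage px -> image px: (u-400)*1.4
for v in range(150,330,12):
    print(v*1.0, *[P[v,u].round(0) for u in(262,277,290)])
d,S=grab('scene')
print('scene')
for v in range(110,175,5): print(v,*[S[v,u].round(0) for u in (212,217,222)])
E
```

```text
150.0 [ 529. -181.   50.] [ 538. -174.   94.] [ 545. -174.   97.]
162.0 [ 530. -179.  103.] [ 538. -179.  105.] [ 545. -178.  106.]
174.0 [ 530. -184.  107.] [ 538. -185.  107.] [ 545. -185.  107.]
186.0 [ 530. -192.  104.] [ 538. -192.  104.] [ 545. -192.  104.]
198.0 [ 530. -200.  100.] [ 538. -198.  106.] [ 545. -198.  107.]
210.0 [ 530. -203.  110.] [ 538. -204.  110.] [ 545. -204.  109.]
222.0 [ 531. -204.  127.] [ 538. -204.  127.] [ 545. -206.  122.]
234.0 [ 531. -206.  138.] [ 538. -206.  138.] [ 544. -206.  137.]
246.0 [ 531. -211.  139.] [ 538. -212.  138.] [ 544. -212.  137.]
258.0 [ 531. -212.  151.] [ 538. -212.  150.] [ 544. -218.  138.]
270.0 [ 532. -212.  161.] [ 538. -212.  161.] [ 543. -212.  161.]
282.0 [ 532. -212.  169.] [ 538. -212.  171.] [ 542. -212.  170.]
294.0 [ 532. -212.  178.] [ 538. -211.  179.] [ 542. -211.  179.]
306.0 [ 533. -211.  187.] [ 538. -216.  179.] [ 542. -211.  187.]
318.0 [ 533. -210.  194.] [ 538. -220.  180.] [ 541. -210.  194.]
scene
110 [ 547. -188.  309.] [ 535. -188.  303.] [ 521. -191.  294.]
115 [ 548. -190.  297.] [ 538. -186.  294.] [ 525. -188.  285.]
120 [ 549. -190.  285.] [ 541. -185.  283.] [ 525. -189.  272.]
125 [ 552. -189.  274.] [ 527. -207.  250.] [ 509. -215.  235.]
130 [ 538. -213.  240.] [ 532. -203.  242.] [ 504. -224.  213.]
135 [ 544. -206.  234.] [ 529. -209.  223.] [ 443. -312.  111.]
140 [ 545. -207.  220.] [ 532. -208.  211.] [ 515. -213.  198.]
145 [ 547. -208.  206.] [ 530. -214.  192.] [ 468. -283.  111.]
150 [ 546. -211.  190.] [ 531. -215.  177.] [ 481. -266.  114.]
155 [ 545. -217.  171.] [ 534. -214.  165.] [ 481. -271.   94.]
160 [ 545. -220.  154.] [ 537. -212.  154.] [ 501. -245.  108.]
165 [ 546. -222.  137.] [ 538. -213.  138.] [ 528. -208.  135.]
170 [ 553. -215.  131.] [ 544. -207.  130.] [ 532. -205.  124.]
```

```bash
python3 - <<'E'
from h import *
P=np.load('w1.npy')
Q=P.reshape(-1,3); m=(Q[:,2]>175)&(Q[:,2]<300)&(abs(Q[:,1]+215)<25)&(abs(Q[:,0]-535)<60)
F=Q[m]; F=F[np.argsort(F[:,2])]; print('open tips w1',len(F),F[:200:25].round(0).tolist())
d,S=grab('scene'); Q=S.reshape(-1,3)
m=(Q[:,2]>100)&(Q[:,2]<200)&(abs(Q[:,1]+221)<14)&(abs(Q[:,0]-536)<16)
F=Q[m];print(np.histogram(F[:,2],range(100,205,5)))
d,T=grab('top'); print(d['world_to_cam'].round(2).tolist())
s=ctrl.read_state();print(s['eef_pos'],s['force'],s['width'])
E
```

```text
open tips w1 6936 [[491.0, -217.0, 260.0], [577.0, -221.0, 262.0], [492.0, -208.0, 263.0], [577.0, -224.0, 263.0], [577.0, -221.0, 264.0], [577.0, -222.0, 264.0], [491.0, -211.0, 264.0], [491.0, -222.0, 265.0]]
(array([ 0, 14, 13,  9,  9, 15, 18, 55,  4, 16, 20, 18, 25, 22, 20, 13, 14,
       24, 34, 16]), array([100, 105, 110, 115, 120, 125, 130, 135, 140, 145, 150, 155, 160,
       165, 170, 175, 180, 185, 190, 195, 200]))
[[-0.03, -1.0, -0.01, -10.67], [-0.99, 0.03, -0.13, 540.65], [0.13, 0.0, -0.99, 1304.39], [0.0, 0.0, 0.0, 1.0]]
[ 536.50977639 -222.38767099  111.70246818] [ 0.03797577 -0.29875693 -0.67429222] 0.06754625931408981
```

The finger tips really sit about 29 mm higher than the reported TCP (open tips measured at z=260 against 231 expected). So the fingers shut just above the knob. I'll reopen and go about 28 mm lower.

Call:
step_arm(commands=[0.2,0,-0.5,0,0,0,1,0.2,0,-0.5,0,0,0,1,0.2,0,-0.5,0,0,0,1,0.2,0,-0.5,0,0,0,1,0.2,0,-0.5,0,0,0,1,0.2,0,-0.5,0,0,0,1])

```text
clock: 4.35
eef_pos: [536.4, -220.4, 116.7]
tool_rot: [-3.141, -0.0, 1.571]
force: [1.1, 0.9, -0.1]
width: 84.8
gripper_force: 0.0
```

Call:
step_arm(commands=[0,0,2,0,0,0,1,0,0,3.3,0,0,0,1,0,0,3.3,0,0,0,1,0,0,3.3,0,0,0,0,0,0,3.3,0,0,0,0,0,0,3.3,0,0,0,0,0,0,3.3,0,0,0,0,0,0,3.3,0,0,0,0,0,0,3.3,0,0,0,0,0,0,3.3,0,0,0,0])

```text
clock: 5.35
eef_pos: [536.8, -220.6, 84.6]
tool_rot: [3.141, 0.0, 1.571]
force: [-1.9, -0.4, 6.1]
width: 32.0
gripper_force: 59.5
```

```bash
python3 - <<'E'
from h import *
d,P=grab('wrist','w3.png')
s=ctrl.read_state();print(s['eef_pos'],s['force'],s['torque'],s['width'],s['gripper_force'])
E
```

```text
[ 536.8373591  -220.58983462   84.5496591 ] [-1.46889883 -0.43163947  5.72534777] [0.12516571 0.19760744 0.03684423] 32.053091007591874 59.49657618999481
```

View pics/w3.png

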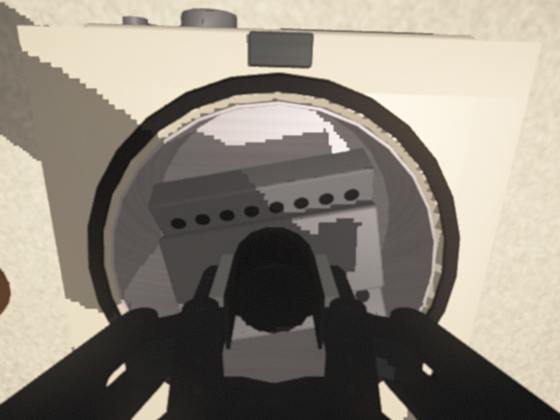

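The knob at (275,285) is held between the pads: width 32 mm, grip 59 N. Now I'll pull it up.

Call:
step_arm(commands=[0,0,-0.3,0,0,0,0,0,0,-0.6,0,0,0,0,0,0,-0.9,0,0,0,0,0,0,-1.4,0,0,0,0,0,0,-2.2,0,0,0,0,0,0,-3.2,0,0,0,0,0,0,-4.5,0,0,0,0,0,0,-6,0,0,0,0,0,0,-7.2,0,0,0,0,0,0,-8,0,0,0,0])

```text
clock: 6.4
eef_pos: [537.0, -220.7, 165.8]
tool_rot: [3.139, 0.001, 1.571]
force: [-0.7, -0.0, -2.3]
width: 32.1
gripper_force: 62.7
```

```bash
python3 - <<'E'
from h import *
d,P=grab('wrist','w4.png');d,S=grab('scene','s4.png')
s=ctrl.read_state();print(s['eef_pos'],s['force'],s['torque'],s['width'],s['gripper_force'])
Q=P.reshape(-1,3);z0=s['eef_pos'][2]-84.5+108
for lo,hi in((z0-8,z0+6),(z0+22,z0+36)):
    F=Q[(Q[:,2]>lo)&(Q[:,2]<hi)&(abs(Q[:,0]-537)<60)&(abs(Q[:,1]+220)<60)];print(z0,len(F),np.median(F,0).round(1))
a=cv2.imread('pics/w4.png');b=cv2.imread('pics/s4.png')[60:260,80:347]
cv2.imwrite('pics/m4.png',np.hstack([cv2.resize(a,(400,300)),cv2.resize(b,(400,300))]))
E
```

```text
[ 537.3082432  -220.74246789  165.43444759] [ 0.07968301  1.05728162 -1.80618692] [ 0.03444134  0.0090626  -0.04106404] 32.3876911027389 62.72963762283325
188.93444759493428 21354 [ 539.8 -199.5  188.7]
188.93444759493428 6801 [ 536.5 -214.7  219.2]
```

View pics/m4.png

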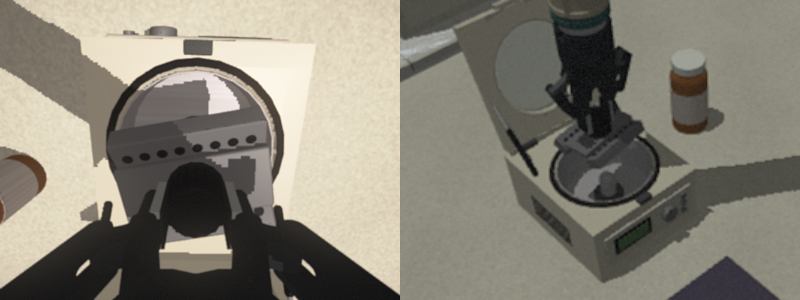

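The strip rotor is off the spindle, level and without slip (deck at 188.7, expected 188.9). The bare spindle shows at (607,185). Now to the mat.

Call:
step_arm(commands=[1,0.1,-0.5,0,0,0,0,3,0.3,-0.5,0,0,0,0,6.5,0.5,-0.5,0,0,0,0,10.5,0.8,-0.5,0,0,0,0,14.5,1.1,-0.5,0,0,0,0,18.5,1.4,-0.5,0,0,0,0,22.5,1.6,-0.5,0,0,0,0,25.5,1.8,0.5,0,0,0,0,27.3,1.9,2.5,0,0,0,0,27.7,1.9,5,0,0,0,0])

```text
clock: 7.5
eef_pos: [555.6, 61.8, 113.2]
tool_rot: [3.141, -0.003, 1.577]
force: [-0.5, -0.6, -1.7]
width: 32.0
gripper_force: 62.7
```

Call:
step_arm(commands=[0,0,3,0,0,0,0,0,0,5,0,0,0,0,0,0,6.5,0,0,0,0,0,0,7.2,0,0,0,0,0,0,7.6,0,0,0,0,0,0,7.8,0,0,0,0,0,0,7.8,0,0,0,0])

```text
clock: 8.2
eef_pos: [555.9, 56.8, 36.1]
tool_rot: [3.141, -0.0, 1.571]
force: [-0.1, 0.2, -1.4]
width: 32.4
gripper_force: 62.7
```

```bash
python3 - <<'E'
from h import *
d,P=grab('wrist');d,S=grab('top','t5.png')
s=ctrl.read_state();print(s['eef_pos'],s['tool_rot'],s['force'],s['torque'],s['width'],s['gripper_force'])
Q=P.reshape(-1,3);z0=s['eef_pos'][2]-84.5+108
F=Q[(abs(Q[:,2]-z0)<8)&(abs(Q[:,0]-555)<60)&(abs(Q[:,1]-56)<60)];print(z0,len(F),np.median(F,0).round(1))
im=d['image'].astype(int); m=(im[:,:,2]>im[:,:,1]+5)&(im[:,:,2]>im[:,:,0]+3); r=np.argwhere(m[160:245,220:305]);print('matpx',r.min(0)+[160,220],r.max(0)+[160,220])
for uv in((172,232),(172,293),(233,232),(233,293)): print(S[uv].round(1))
# spindle tip from top
R=S[180:222,352:392].reshape(-1,3);R=R[(R[:,2]>88)&(R[:,2]<106)&(np.hypot(R[:,0]-537,R[:,1]+220)<30)];print('spin',len(R),np.median(R,0).round(1),cv2.minEnclosingCircle(R[:,:2].astype(np.float32)))
E
```

```text
[555.98705589  56.68128912  36.37557773] [ 3.14048212e+00 -2.30425106e-04  1.57072448e+00] [ 0.41564616 -0.12238263 -1.14709824] [-0.0554011  -0.04557431  0.02734806] 31.900826657148738 62.729365825653076
59.875577728078376 21245 [558.6  77.5  59. ]Traceback (most recent call last):
  File "<stdin>", line 6, in <module>
    return umr_minimum(a, axis, None, out, keepdims, initial, where)
ValueError: zero-size array to reduction operation minimum which has no identity
```

Call:
step_arm(commands=[0,0,0.2,0,0,0,0,0,0,0.4,0,0,0,0,0,0,0.45,0,0,0,0,0,0,0.45,0,0,0,0])

```text
clock: 8.7
eef_pos: [555.7, 56.7, 31.6]
tool_rot: [3.141, -0.0, 1.571]
force: [-1.1, -0.5, 3.7]
width: 32.3
gripper_force: 63.4
```

Contact (+5 N). I'll release and rise.

Call:
step_arm(commands=[0,0,0,0,0,0,1,0,0,0,0,0,0,1,0,0,-0.1,0,0,0,1,0,0,-0.2,0,0,0,1,0,0,-1.5,0,0,0,1,0,0,-5,0,0,0,1,0,0,-9,0,0,0,1,0,0,-12,0,0,0,1,0,0,-12,0,0,0,1])

```text
clock: 9.6
eef_pos: [558.9, 56.5, 156.3]
tool_rot: [3.132, -0.001, 1.57]
force: [0.1, -0.9, -0.1]
width: 85.4
gripper_force: 0.0
```

Call:
step_arm(commands=[22.1,-2.2,0,0,0,0,1,22.1,-2.2,0,0,0,0,1,22.1,-2.2,0,0,0,0,1,22.1,-2.2,0,0,0,0,1,22.1,-2.2,0,0,0,0,1,22.1,-2.2,0,0,0,0,1,22.1,-2.2,0,0,0,0,1,22.1,-2.2,0,0,0,0,1])

```text
clock: 10.4
eef_pos: [533.8, 275.4, 151.3]
tool_rot: [-3.142, 0.001, 1.568]
force: [1.1, -0.3, 0.4]
width: 85.2
gripper_force: 0.0
```

```bash
python3 - <<'E'
from h import *
s=ctrl.read_state();print(s['clock'],s['eef_pos'],s['tool_rot'])
d,P=grab('wrist');t,S=grab('top','t6.png')
Q=P.reshape(-1,3);Q=Q[(Q[:,2]>75)&(Q[:,2]<88)&(np.hypot(Q[:,0]-533,Q[:,1]-277)<30)]
print('rt',len(Q),cv2.minEnclosingCircle(Q[:,:2].astype(np.float32)),np.median(Q,0).round(1))
def c(P,x,y,r,a,b,n):
    R=P.reshape(-1,3);R=R[(R[:,2]>a)&(R[:,2]<b)&(np.hypot(R[:,0]-x,R[:,1]-y)<r)]
    print(n,len(R),np.median(R,0).round(1),cv2.minEnclosingCircle(R[:,:2].astype(np.float32)))
c(S,537,-220,30,88,106,'spin');c(S,556,57,25,80,95,'strip knob');c(S,556,57,70,48,62,'strip deck')
cv2.imwrite('pics/t6c.png',cv2.resize(t['image'][140:260,140:400,::-1],(780,360)))
E
```

```text
10.4 [533.81291069 275.41407784 151.28398052] [-3.14150758e+00  1.37265321e-03  1.56821783e+00]
rt 1621 ((533.243896484375, 277.80859375), 18.237260818481445) [533.3 279.2  80. ]
spin 67 [ 534.7 -219.9   96. ] ((535.3331909179688, -220.22311401367188), 11.685622215270996)
strip knob 140 [554.7  55.3  85. ] ((554.7987060546875, 56.54759979248047), 17.541540145874023)
strip deck 1092 [550.5  55.5  54.3] ((554.5653076171875, 56.210758209228516), 65.96797943115234)
```

View pics/t6c.png

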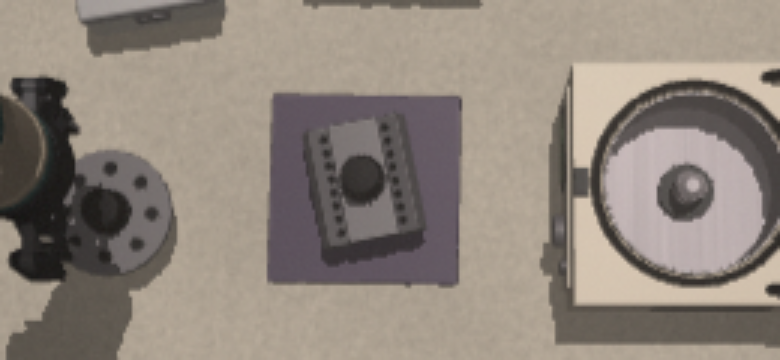

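The strip rotor stands upright on the mat at crop pixel (362,178): knob top at 85, deck at about 55. The bare spindle is at (685,190). Now I'll grasp the round rotor.

Call:
step_arm(commands=[0,-0.05,4,0,0,0,1,0,-0.05,8,0,0,0,1,0,-0.05,11,0,0,0,1,0,-0.05,12.4,0,0,0,1,0,-0.05,12.4,0,0,0,1,0,-0.05,12.4,0,0,0,0,0,-0.05,12.4,0,0,0,0,0,-0.05,12.4,0,0,0,0,0,-0.05,12.4,0,0,0,0,0,-0.05,12.4,0,0,0,0])

```text
clock: 11.5
eef_pos: [534.1, 278.2, 28.8]
tool_rot: [3.139, -0.001, 1.571]
force: [-0.2, -0.0, 4.4]
width: 32.1
gripper_force: 59.2
```

Call:
step_arm(commands=[0,0,0,0,0,0,0,0,0,0,0,0,0,0])

```text
clock: 11.7
eef_pos: [534.1, 278.2, 28.8]
tool_rot: [3.139, -0.001, 1.571]
force: [-1.0, -0.7, 5.5]
width: 31.8
gripper_force: 59.2
```

Call:
step_arm(commands=[0,0,-1,0,0,0,0,0,0,-3,0,0,0,0,0,0,-6.5,0,0,0,0,0,0,-10,0,0,0,0,-1,0,-13,0,0,0,0,-3,0,-15,0,0,0,0,-6,0.1,-15,0,0,0,0,-9.5,0.1,-15,0,0,0,0,-13.5,0.1,-15,0,0,0,0,-17.5,0.1,-15,0,0,0,0])

```text
clock: 12.7
eef_pos: [533.6, 101.4, 178.0]
tool_rot: [3.141, -0.0, 1.572]
force: [0.8, -1.2, -1.4]
width: 32.1
gripper_force: 59.9
```

Call:
step_arm(commands=[-4,0,0,0,0,0,0,-8,0,0,0,0,0,0,-12,0,0,0,0,0,0,-16,0,0,0,0,0,0,-20,0.1,0,0,0,0,0,-24,0.1,0,0,0,0,0,-27.5,0.1,0,0,0,0,0,-30,0.2,0,0,0,0,0,-31.8,0.2,0,0,0,0,0,-32.4,0.2,0,0,0,0,0])

```text
clock: 13.7
eef_pos: [535.3, -224.2, 177.9]
tool_rot: [3.141, 0.002, 1.567]
force: [0.6, 0.8, -2.0]
width: 32.3
gripper_force: 59.9
```

Call:
step_arm(commands=[0,0,0,0,0,0,0,0,0,0,0,0,0,0])

```text
clock: 13.9
eef_pos: [536.1, -219.7, 177.3]
tool_rot: [-3.141, -0.001, 1.572]
force: [-0.4, 0.4, -1.4]
width: 31.9
gripper_force: 59.9
```

```bash
python3 - <<'E'
from h import *
s=ctrl.read_state();print(s['clock'],s['eef_pos'],s['tool_rot'],s['force'],s['torque'],s['width'])
d,P=grab('wrist','w7.png')
z0=s['eef_pos'][2]-28.8+50
Q=P.reshape(-1,3);Q=Q[(abs(Q[:,2]-z0)<8)&(np.hypot(Q[:,0]-537,Q[:,1]+220)<62)]
A=np.c_[Q[:,:2]-[537,-220],np.ones(len(Q))];c=np.linalg.lstsq(A,Q[:,2],rcond=None)[0]
print('disc z',z0,len(Q),np.median(Q,0),'tilt',c, Q.min(0),Q.max(0))
E
```

```text
13.9 [ 536.07241706 -219.72168275  177.26462905] [-3.14133540e+00 -1.37995220e-03  1.57213553e+00] [-0.40536449  0.43199208 -1.43138093] [ 0.07328954  0.02539913 -0.01419783] 31.890069388427477
disc z 198.46462904723262 23701 [ 535.67344514 -199.58004279  198.79428604] tilt [-1.07002232e-03 -2.28668751e-03  1.98886811e+02] [ 481.47337658 -274.65031546  191.87887284] [ 590.1330146  -165.06560685  206.46319233]
```

Call:
step_arm(commands=[-0.08,0.07,1.5,0,0,0,0,-0.08,0.07,3,0,0,0,0,-0.08,0.07,4,0,0,0,0,-0.08,0.07,4.5,0,0,0,0,-0.08,0.07,4.8,0,0,0,0,-0.08,0.07,5.1,0,0,0,0,-0.08,0.07,5.4,0,0,0,0,-0.08,0.07,5.7,0,0,0,0,-0.08,0.07,6,0,0,0,0,-0.08,0.07,6,0,0,0,0])

```text
clock: 14.95
eef_pos: [536.6, -221.8, 116.9]
tool_rot: [-3.141, -0.001, 1.571]
force: [0.5, 1.6, -0.9]
width: 32.0
gripper_force: 59.9
```

```bash
python3 - <<'E'
from h import *
s=ctrl.read_state();print(s['clock'],s['eef_pos'],s['tool_rot'],s['force'],s['torque'],s['width'])
E
```

```text
14.95 [ 536.56419728 -221.75262271  116.87763402] [-3.14110148e+00 -7.05316921e-04  1.57084572e+00] [ 0.49555366  1.55892087 -0.93392882] [0.18795567 0.0565694  0.02364721] 31.990616938647424
```

Call:
step_arm(commands=[0.1,0,0.2,0,0,0,0,0.1,0,0.5,0,0,0,0,0.1,0,0.8,0,0,0,0,0.1,0,1.1,0,0,0,0,0.1,0,1.5,0,0,0,0,0.1,0,1.9,0,0,0,0,0.1,0,2.3,0,0,0,0,0.1,0,2.7,0,0,0,0,0.1,0,3,0,0,0,0,0.1,0,3,0,0,0,0])

```text
clock: 15.95
eef_pos: [536.4, -221.4, 86.8]
tool_rot: [-3.141, 0.0, 1.571]
force: [-1.2, 0.1, 0.1]
width: 32.1
gripper_force: 60.5
```

```bash
python3 - <<'E'
from h import *
s=ctrl.read_state();print(s['clock'],s['eef_pos'],s['tool_rot'],s['force'],s['torque'],s['width'])
d,P=grab('wrist','w8.png')
Q=P.reshape(-1,3);Q=Q[(Q[:,2]>100)&(Q[:,2]<135)&(np.hypot(Q[:,0]-537,Q[:,1]+220)<50)&(Q[:,1]>-198)]
print(np.median(Q,0),len(Q))
E
```

```text
15.95 [ 536.39774586 -221.44335696   86.83618461] [-3.14094463e+00  1.50942820e-04  1.57055535e+00] [-1.24579699  0.098338    0.09942586] [0.01115131 0.12098042 0.0066192 ] 32.08303039185929
[ 536.970484   -186.72695108  108.42341794] 8377
```

The disc top is at 108.4, against 108 when home. I'll press a little more to confirm it is on the seat, then release.

Call:
step_arm(commands=[0,0,0.1,0,0,0,0,0,0,0.2,0,0,0,0,0,0,0.2,0,0,0,0])

```text
clock: 16.3
eef_pos: [536.4, -221.5, 86.7]
tool_rot: [3.141, -0.0, 1.57]
force: [-3.1, 2.7, 13.9]
width: 32.3
gripper_force: 61.9
```

Call:
step_arm(commands=[0,0,-0.15,0,0,0,0,0,0,-0.15,0,0,0,1,0,0,-0.15,0,0,0,1,0,0,-0.15,0,0,0,1,0,0,-0.2,0,0,0,1,0,0,-2,0,0,0,1,0,0,-5,0,0,0,1,0,0,-10,0,0,0,1,0,0,-13,0,0,0,1,0,0,-13,0,0,0,1])

```text
clock: 17.3
eef_pos: [539.6, -223.0, 219.9]
tool_rot: [3.133, 0.003, 1.571]
force: [-0.4, -0.6, 0.4]
width: 85.5
gripper_force: 0.0
```

```bash
python3 - <<'E'
from h import *
s=ctrl.read_state();print(s['clock'],s['eef_pos'],s['force'],s['width'])
d,P=grab('wrist','w9.png');t,S=grab('scene','s9.png')
Q=P.reshape(-1,3);r=np.hypot(Q[:,0]-536.5,Q[:,1]+220.5)
D=Q[(r<50)&(r>22)&(Q[:,2]>98)&(Q[:,2]<118)];A=np.c_[D[:,:2]-[536.5,-220.5],np.ones(len(D))]
for _ in range(3):
    c=np.linalg.lstsq(A,D[:,2],rcond=None)[0];k=abs(D[:,2]-A@c)<2;A,D=A[k],D[k]
print('disc plane',c,len(D),'knob top',np.median(Q[(r<12)&(Q[:,2]>120)&(Q[:,2]<160),2]))
cv2.imwrite('pics/m9.png',np.hstack([cv2.resize(d['image'][:,:,::-1],(400,300)),cv2.resize(t['image'][:,:,::-1],(400,300))]))
E
```

```text
17.3 [ 539.55386405 -222.96298503  219.86612282] [-0.38158522 -0.62835846  0.36103263] 85.53911187769285
disc plane [ 6.24306646e-04 -8.76885565e-04  1.08417401e+02] 8164 knob top 138.24208266720194
```

View pics/m9.png

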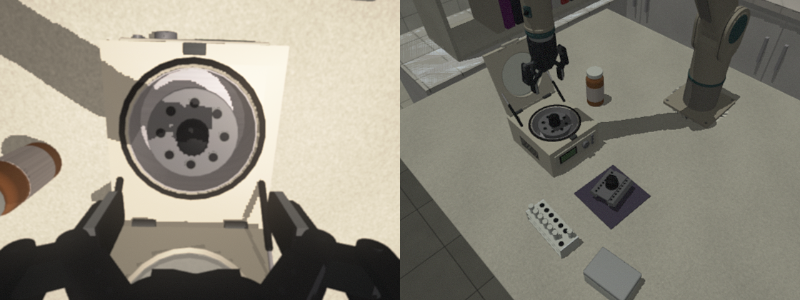

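The round rotor is home at wrist-view pixel (192,130): disc at 108.4, knob top at 138.2, tilt under 0.1°. The strip rotor is upright on the mat at scene-view pixel (612,187), and the bystanders are where they were.

```bash
python3 -c "
from cell import ctrl
print(ctrl.finish_job())"
```

```text
the job is handed in; nothing more can be done
None
```

The job is handed in at about 17 s on the robot's clock: the strip rotor stands upright near the middle of the mat, the round rotor is fully home and level on its seat, and the rack, tip box and bottle were left alone.

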